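# Free the glued box from the press with the mystery thread and stack it on the sloping rack

## Robot

A 7-joint arm with a two-finger parallel gripper is mounted at the origin on the work surface. World frame = base frame: x ahead of the robot, y to its left, z up, the work surface at z = 0. Lengths are in m, angles in degrees, forces in N, time in s.
With the tool pointing down it reaches from about 0.425 to 0.875 m from the base axis. Payload 4.7 kg.
Tool frame: the origin (TCP) lies on the mounting face of the last link; the fingertips stand 182 mm ahead of it and the grasp point (between the pads) lies 164 mm ahead of it; z points along the fingers, y is the line along which they close (so a half turn about z gives the same grasp; the last joint's range is limited). The gripper opens to 87 mm and grips with 3 to 60 N. Pads are 19 mm wide; open, the fingers measure 117 mm over their backs; the gripper's body (75 mm by 190 mm) begins 51 mm behind the grasp point.
Start: joints at [70.651, 18.392, -4.016, 83.108, 1.295, 78.541, -3.26], TCP at [0.224, -0.61, 0.405] pointing down, gripper open.
Joint ranges: [-163.93, 163.93], [-17.29, 119.83], [-79.2, 71.16], [3.27, 140.29], [-89.18, 269.18], [5.43, 117.66], [-154.24, 154.24]. Speed limits (degrees/s): [147.25, 147.25, 180, 180, 180, 180, 180].

## Interface

Orientations are given as [roll, pitch, yaw] about the fixed x, y, z axes, in that order (R = Rz(yaw) Ry(pitch) Rx(roll)).
In Python, from cell import env gives the robot as it stands.
- The arm moves only by the tool servo_tool, never from a script. Its argument "plan" is a list of rows, each an object with "xyz": the shift along the tool's x, y, z in cm, a list of three; "twist": the turn, a rotation vector about the tool's x, y, z in degrees, a list of three; "jaw": the closure, from 0 (fully open) to 1 (shut). In form: [{"xyz": [x, y, z], "twist": [wx, wy, wz], "jaw": jaw}, ...]. A call has 1 to 10 rows; each row is the pose to reach, as a shift and turn from the pose commanded when the call began, along the tool's axes at that moment; what a row does not reach only later rows make up. A row lasts 1/12 s, in which the tool goes at most 41.7 mm and 7.16 degrees, less where a joint would pass 70% of its speed; a pose out of reach is approached as far as the arm can. A call with a gripper value outside its range is refused whole. The fingers move at their own pace and stop on an object; "newtons" is the grip in N (left out, the last holds). Time passes only in rows, so rows that repeat a pose let the fingers close. It gives the time, the measured TCP pose, the force, the opening and the grip force at its end, in the units of the state.
- env.get_obs(): the state, without advancing time (a new reading comes with each control period).
- env.read_camera(name): name is "scene" or "side" or "wrist"; returns a dict with "img" (384x512x3 uint8, red, green, blue), "camera_matrix" (3x3 intrinsics, pixels), "R" (3x3) and "t" (3): a world point X has camera coordinates R X + t. Camera axes: x right, y down, z forward; pixel columns grow to the right and rows downward; lengths in m; the calibration is good to about 2 mm. A picture is of the moment at which its call begins. There is no depth.
- env.sign_off(): hands the job in; it is judged then, once.
The state is a dict: "time_s": time; "qpos": joint angles; "joint_velocities": joint speeds; "effort": joint torques, N m; "tool_pos": TCP position; "tool_rot": TCP orientation; "force": force on the tool from outside, world axes, zero at the start; "wrist_torque": the same for the moment, N m; "grip_width": finger opening in m; "grasp_force": force on a finger pad.
Only numpy, scipy, OpenCV 4.12 (cv2) and the standard library are available. Lean on these libraries where they do the work, as an engineer would, in place of code of your own. Each camera call takes 0.05 s, during which the arm holds its last target. There are 200 camera calls.

## Task

The press still clamps the small wooden box that was glued in it, and nobody remembers whether its screw has a right-hand or a left-hand thread: try the T-handle, feel which way gives, and unscrew it about a quarter turn (the other way is hard tight). Then draw the box out from under the pad and stack it squarely on top of the box on the sloping rack, end against the rack's stop like the lower one, and let go. Leave the paint can, tape roll and spray can where they stand.

Things in the scene. Friction and masses are not known exactly. Their poses are not given: they have to be found in the camera images.
- screw (a joint): Turn of the T-handle, rad about the vertical, + counter-clockwise from above; starts at 0, clamped. One way it is tight (gives under 0.05 rad, 0.3 if badly forced), the other free to 1.75 rad against 0.12 N m friction; which one varies per run, unseen. The handle stays where left and does not rise; past about 1 rad of turn the sprung pad under it has lifted 5 mm.
- handle (a point): Centre of the T-handle's steel crossbar, on the vertical screw axis, 140 mm above the table; turns with it. Bar 90 mm long (x), 13 mm thick (y), 18 mm high (z), at the start along the press's x. Under it a round head 60 mm across, top 111 mm above the table (20 mm under the bar), and a stem 18 mm across.
- press: Fixed press. Origin: under the centre of its grey base board, 240 (x) x 120 (y) x 15 mm. Dark steel post (40 x 44 mm, x = 62 to 102 mm) and arm (44 mm wide, x = -5 to 102 mm, 78 to 98 mm above the table); screw axis at x = 20 mm, y = 0, with a rubber pad 32 mm across on the box's top. The box is drawn out to the open side, -x, roughly towards the robot.
- box: Closed wooden box to free and stack, 150 (x) x 52 (y) x 45 mm (z), dark lid line, brass plates, 0.13 to 0.21 kg, loose. Origin: centre of its underside. Starts on the base board (15 mm above the table), long axis along the press's x, centre about 30 mm to the press's -x; the far 50 mm or so lies under the arm and pad: draw it some 60 mm or more to the press's -x, then lift.
- deck: Fixed sloping white-faced deck of the rack. Origin: middle of the line where the deck's surface meets the stop at its low end. x runs up the slope (roughly away from the robot, 15 degrees up), y across (level), z square off the deck. Deck 190 (x) x 110 mm (y); the stop is a board across the low end, x = -12 to 0 mm, 85 mm high along z.
- lower_box: Wooden box like the first (150 x 52 x 45 mm, origin at the centre of its underside, about 0.18 kg), loose, lying on the deck with its -x end against the stop (its centre at deck x = 75 mm).
- paint_can: Bystander: blue paint can, 108 mm across, 120 mm high, standing; origin under its centre.
- tape_roll: Bystander: grey roll of tape lying flat, 100 mm across, 48 mm high; origin under its centre.
- spray_can: Bystander: spray can, 64 mm across, 192 mm high, standing; origin under its centre.
Mind the look-alikes: they are no part of the job. What is shaped like the lower_box but blue is not meant. Leave any pink look-alike of the box alone.

How it is judged:
By the outcome, as a careful person would: the job done as asked, in the order asked, and still so for the second after the job is handed in, with the robot touching nothing.
It also fails if it takes over 64 s, if anything falls off the work surface, if the arm or the gripper's body presses on something with over 40 N, if the wrist force passes 120 N, or if a joint passes its speed limit or range.

## Working session

There is one attempt and no reset: what is moved stays moved. The work goes in short steps, Python scripts to look and compute and a tool call to move; the robot and the scene stay as the last step left them, time stands still between calls to the robot, and variables do not carry over. Pictures are saved under pics/ and viewed, at most 10 in all, crops included, and the job is handed in when it is done.

Besides the shell and the picture viewer there is one more tool, called after "Call:" as name([rows], argument=value, ...), one row to a line, values as JSON. servo_tool: Moves the arm, as the interface text tells. Its arguments: {"type":"object","properties":{"plan":{"type":"array","items":{"type":"object","properties":{"xyz":{"type":"array","items":{"type":"number"}},"twist":{"type":"array","items":{"type":"number"}},"jaw":{"type":"number"}}}},"newtons":{"type":"number"}},"required":["plan"]}

```bash
mkdir -p pics; ls; cat > h.py <<'E'
import numpy as np, cv2
from cell import env
def snap(n,f=None):
    d=env.read_camera(n)
    if f: cv2.imwrite('pics/'+f,d['img'][:,:,::-1])
    return d
def ray(d,u,v):
    K,R,t=[np.array(d[k]) for k in('camera_matrix','R','t')]
    return -R.T@t, R.T@np.linalg.solve(K,[u,v,1.])
def onz(d,u,v,z):
    c,r=ray(d,u,v); return c+r*(z-c[2])/r[2]
def proj(d,X):
    K,R,t=[np.array(d[k]) for k in('camera_matrix','R','t')]
    p=K@(R@np.array(X)+t); return p[:2]/p[2]
def tri(a,pa,b,pb):
    c1,r1=ray(a,*pa); c2,r2=ray(b,*pb)
    s=np.linalg.lstsq(np.c_[r1,-r2],c2-c1,rcond=None)[0]
    p,q=c1+r1*s[0],c2+r2*s[1]; return (p+q)/2,np.linalg.norm(p-q)
E
python3 - <<'E'
from h import *
a=snap('scene');b=snap('side')
import pickle;pickle.dump((a,b),open('ab.pkl','wb'))
for n,d in(('scene',a),('side',b)):
    cv2.imwrite(f'pics/{n}0.png',cv2.resize(d['img'][:,:,::-1],(800,600)))
    print(n,ray(d,256,192))
print(env.get_obs())
E
```

```text
pics
scene (array([1.17245477, 0.27472315, 0.73905575]), array([-0.70636235, -0.22106707, -0.67291896]))
side (array([0.10986746, 0.87168954, 0.88751804]), array([ 0.34260099, -0.6922514 , -0.63527675]))
{'time_s': 0.1, 'qpos': array([70.64949373, 18.4346882 , -4.01815599, 83.16827755,  1.29609079,
       78.5383199 , -3.2618664 ]), 'joint_velocities': array([-0.00656913, -0.06610653, -0.05016058, -0.16540964,  0.01012825,
       -0.03282381,  0.06979941]), 'effort': array([-2.27431974e-04, -4.92571449e+01, -4.05905563e-01, -3.13397849e+01,
       -6.41935738e-02,  3.95521824e-02,  7.63275352e-05]), 'tool_pos': array([ 0.22393093, -0.61002021,  0.40376917]), 'tool_rot': array([-1.79904015e+02,  5.57832294e-03,  2.01609554e+01]), 'force': array([ 0.22503861, -0.91892281, -0.78666528]), 'wrist_torque': array([ 0.04719065, -0.00085751,  0.03503317]), 'grasp_force': 0.0, 'grip_width': 0.08701771811154632}
```

View pics/scene0.png

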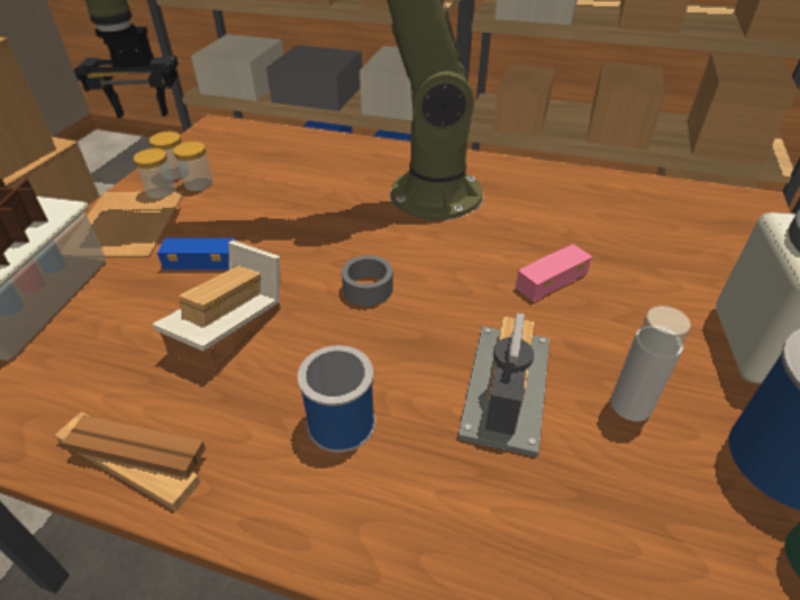

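View pics/side0.png

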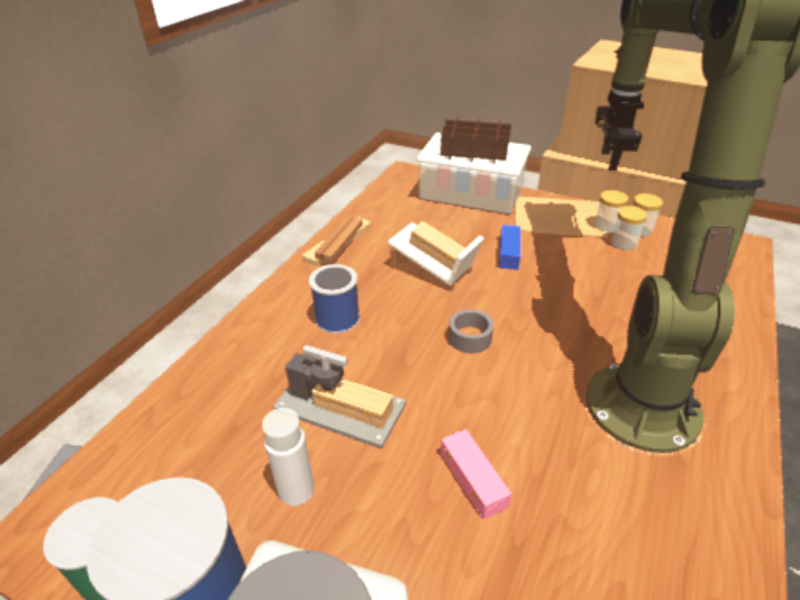

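The scene view (800x600 px) shows the press at (510,385) with the clamped box under its arm. The rack with the lower wooden box is at (222,295). Look-alikes are the blue box (198,254), the pink box (554,272) and the loose planks (130,460). In the side view the press is at (340,395) and the rack at (435,250).

```bash
python3 - <<'E'
from h import *
import pickle
a,b=pickle.load(open('ab.pkl','rb'))
np.set_printoptions(precision=4,suppress=True)
s=.64
def z(d,u,v,h): return onz(d,u*s,v*s,h)
print('base scene',[z(a,*p,.015) for p in((485,328),(549,338),(537,452),(460,442))])
print('base side',[z(b,*p,.015) for p in((380,441),(405,402),(275,408))])
print('bar scene',[z(a,*p,.149) for p in((519,315),(516,355))])
print('bar side',[z(b,*p,.149) for p in((306,349),(344,358))])
print('cans', z(a,336,440,0),z(a,635,415,0),z(a,366,300,0))
print('pink',z(a,554,265,.045))
def T(p,q): return tri(a,np.array(p)*s,b,np.array(q)*s)
print('stop top L/R', T((229,242),(483,235)),T((280,258),(462,262)))
# two crops combined
A=cv2.resize(a['img'][140:240,85:190],None,fx=3.8,fy=3.8,interpolation=cv2.INTER_CUBIC)
B=cv2.resize(b['img'][130:190,235:325],None,fx=4.2,fy=4.2,interpolation=cv2.INTER_CUBIC)
C=cv2.resize(b['img'][215:290,170:265],None,fx=4.2,fy=4.2,interpolation=cv2.INTER_CUBIC)
h=np.zeros((600,800,3),np.uint8)
h[:380,:399]=A[:380,:399];h[:252,400:778]=B[:252,:378];h[260:575,400:799]=C[:,:399]
cv2.imwrite('pics/crop0.png',h[:,:,::-1])
E
```

```text
base scene [array([0.4388, 0.2053, 0.015 ]), array([0.4299, 0.3174, 0.015 ]), array([0.6686, 0.3263, 0.015 ]), array([0.686 , 0.2155, 0.015 ])]
base side [array([0.4327, 0.3118, 0.015 ]), array([0.4309, 0.2064, 0.015 ]), array([0.6579, 0.3307, 0.015 ])]
bar scene [array([0.5322, 0.2615, 0.149 ]), array([0.6142, 0.2694, 0.149 ])]
bar side [array([0.6046, 0.272 , 0.149 ]), array([0.5282, 0.2621, 0.149 ])]
cans [0.7298 0.033  0.    ] [0.5443 0.4652 0.    ] [ 0.4163 -0.0314  0.    ]
pink [0.2585 0.3031 0.045 ]
stop top L/R (array([ 0.451 , -0.2904,  0.1116]), np.float64(0.005365730917937608)) (array([ 0.4614, -0.1776,  0.1026]), np.float64(0.0026713360813411607))
```

View pics/crop0.png

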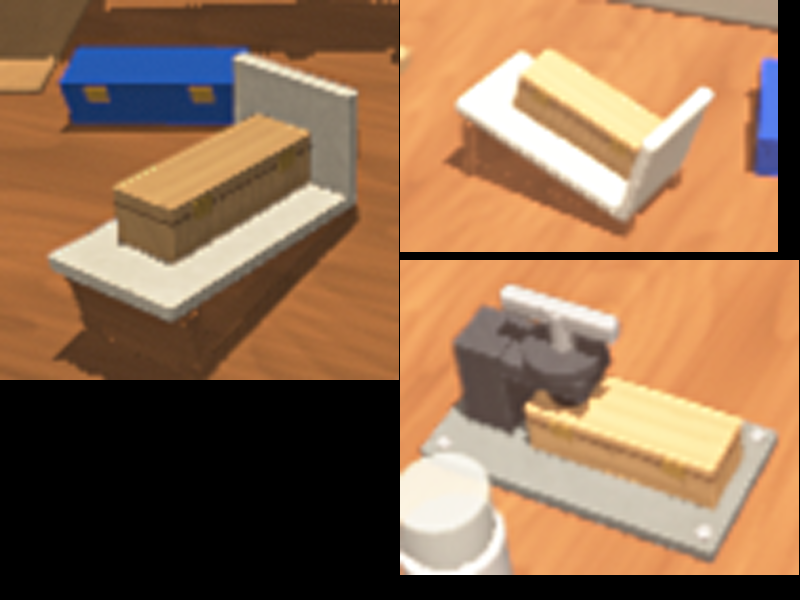

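Close crop confirms the choices: the tan box clamped under the pad, and the tan lower box on the white deck against its stop. Blue and pink boxes are excluded.

```bash
cat >> h.py <<'E'
from scipy.spatial.transform import Rotation as Ro
np.set_printoptions(precision=4,suppress=True)
def go(pos,rpy=None,R=None):
    "shift (cm) and twist (deg) in current tool axes to reach TCP pose"
    o=env.get_obs(); R0=Ro.from_euler('xyz',o['tool_rot'],degrees=True)
    R1=R if R is not None else Ro.from_euler('xyz',rpy,degrees=True)
    print('t',round(o['time_s'],2),'xyz cm',R0.inv().apply(np.array(pos)-o['tool_pos'])*100,'twist',(R0.inv()*R1).as_rotvec(degrees=True))
E
python3 - <<'E'
from h import *
import pickle
a,b=pickle.load(open('ab.pkl','rb'))
SA=lambda p:(p[0]/3.8+85,p[1]/3.8+140)
SB=lambda p:((p[0]-400)/4.2+235,p[1]/4.2+130)
P={}
for n,p,q in(('HL',(115,187),(545,52)),('HH',(172,213),(518,80)),('LH',(310,131),(638,150)),('LL',(262,117),(660,122)),
 ('stopR',(355,93),(682,118)),('deckHH',(178,318),(458,105)),('deckHL',(50,260),(520,54))):
    P[n],e=tri(a,SA(p),b,SB(q)); print(n,P[n],e)
ax=(P['HL']+P['HH']-P['LL']-P['LH'])/2; print('len',np.linalg.norm(ax),'yaw',np.degrees(np.arctan2(ax[1],ax[0])),'pitch',np.degrees(np.arctan2(ax[2],np.hypot(*ax[:2]))))
print('topmid',sum(P[k] for k in('HL','HH','LH','LL'))/4)
go([.572,.2665,.404],[180,0,184.5])
E
```

```text
HL [ 0.6164 -0.2841  0.1136] 0.004011408909454319
HH [ 0.6229 -0.2363  0.1078] 0.004425838929670163
LH [ 0.4888 -0.2078  0.0831] 0.0009157905019027542
LL [ 0.4852 -0.2515  0.0859] 0.0033720659264038157
stopR [ 0.4538 -0.1934  0.1174] 0.037330478756139485
deckHH [ 0.6775 -0.2102  0.0743] 0.006137935727240094
deckHL [ 0.6608 -0.3195  0.0773] 0.0009972321765289553
len 0.13859342393453625 yaw -12.951095564764435 pitch 10.887945885261553
topmid [ 0.5533 -0.2449  0.0976]
t 0.1 xyz cm [ 62.8842 -70.2849   0.0885] twist [  -0.0269   -0.1366 -164.339 ]
```

Call:
servo_tool([
  {"xyz":[3.1,-2.8,-1],"twist":[0,0,-7],"jaw":0},
  {"xyz":[6,-6,-2],"twist":[0,0,-14],"jaw":0},
  {"xyz":[9,-9,-2],"twist":[0,0,-21],"jaw":0},
  {"xyz":[12,-12,-2],"twist":[0,0,-28],"jaw":0},
  {"xyz":[15,-15,-2],"twist":[0,0,-35],"jaw":0},
  {"xyz":[18,-18,-2],"twist":[0,0,-42],"jaw":0},
  {"xyz":[21,-21,-2],"twist":[0,0,-49],"jaw":0},
  {"xyz":[24,-24,-2],"twist":[0,0,-56],"jaw":0},
  {"xyz":[27,-27,-2],"twist":[0,0,-63],"jaw":0},
  {"xyz":[30,-30,-2],"twist":[0,0,-70],"jaw":0},
])

```text
time_s: 0.93
tool_pos: [0.3982, -0.2321, 0.4245]
tool_rot: [-180.0, 0.0, 90.5]
force: [2.9, 0.2, -0.2]
grip_width: 0.0867
grasp_force: 0.0
```

Call:
servo_tool([
  {"xyz":[3.5,1.2,0],"twist":[0,0,-7],"jaw":0},
  {"xyz":[7,2.4,0],"twist":[0,0,-14],"jaw":0},
  {"xyz":[10.5,3.6,0],"twist":[0,0,-21],"jaw":0},
  {"xyz":[14,4.8,0],"twist":[0,0,-28],"jaw":0},
  {"xyz":[17.5,6,0],"twist":[0,0,-35],"jaw":0},
  {"xyz":[21,7.2,0],"twist":[0,0,-42],"jaw":0},
  {"xyz":[24.5,8.4,0],"twist":[0,0,-49],"jaw":0},
  {"xyz":[28,9.6,0],"twist":[0,0,-56],"jaw":0},
  {"xyz":[31.5,10.8,0],"twist":[0,0,-63],"jaw":0},
  {"xyz":[35,12,0],"twist":[0,0,-70],"jaw":0},
])

```text
time_s: 1.77
tool_pos: [0.5171, 0.1178, 0.4247]
tool_rot: [-180.0, 0.0, 160.5]
force: [0.4, -0.2, -0.1]
grip_width: 0.0868
grasp_force: 0.0
```

```bash
python3 - <<'E'
from h import *
o=env.get_obs();print(o['qpos'],o['tool_pos'],o['tool_rot'])
go([.572,.2665,.424],[180,0,184.5])
E
```

```text
[ 29.2362   6.6647 -47.9836  97.0448   5.0874  78.525   50.905 ] [0.5171 0.1178 0.4247] [-179.9708    0.0258  160.4736]
t 1.77 xyz cm [-0.2029 15.8528  0.0593] twist [ -0.0342   0.0193 -24.0264]
```

Call:
servo_tool([
  {"xyz":[0,4,0],"twist":[0,0,-7],"jaw":0},
  {"xyz":[0,8,0],"twist":[0,0,-14],"jaw":0},
  {"xyz":[-0.2,12,0],"twist":[0,0,-21],"jaw":0},
  {"xyz":[-0.2,15.8,0],"twist":[0,0,-24],"jaw":0},
  {"xyz":[-0.2,15.8,0],"twist":[0,0,-24],"jaw":0},
  {"xyz":[-0.2,15.8,0],"twist":[0,0,-24],"jaw":0},
])

```text
time_s: 2.27
tool_pos: [0.5719, 0.2668, 0.4232]
tool_rot: [179.9, -0.2, -175.6]
force: [0.6, -0.7, 0.7]
grip_width: 0.087
grasp_force: 0.0
```

```bash
python3 - <<'E'
from h import *
import pickle
d=snap('wrist');s=snap('scene');pickle.dump((d,s),open('w1.pkl','wb'))
o=env.get_obs();print(o['qpos'],o['tool_pos'],o['tool_rot'])
im=cv2.resize(d['img'],(640,480),interpolation=cv2.INTER_CUBIC)
cv2.imwrite('pics/w1.png',im[:,:,::-1])
print(ray(d,256,192), proj(d,[.572,.2665,.149])*1.25)
E
```

```text
[ 12.6987  23.3023 -52.7244  83.0765  18.5221  82.7864  54.02  ] [0.5726 0.2634 0.4241] [-179.9317   -0.0616 -175.8895]
(array([0.493 , 0.2606, 0.4036]), array([ 0.2772,  0.0235, -0.9605])) [319.0502 246.889 ]
```

View pics/w1.png

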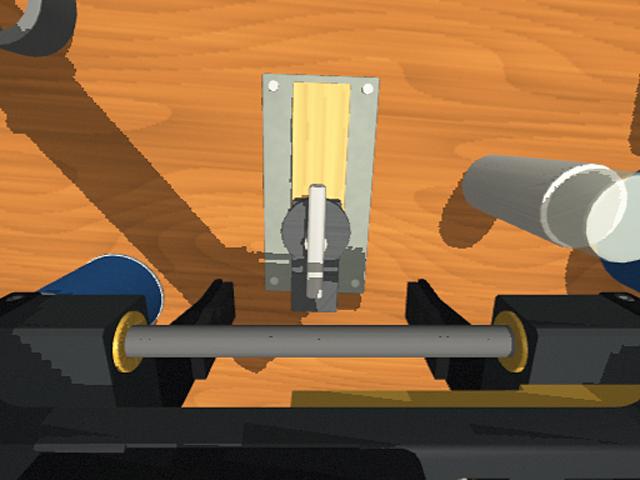

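The wrist view (640x480) shows the bar from (318,185) to (314,298), the base's near corners at (263,74) and (379,77), and the box's near end at (292,82)–(350,84).

```bash
python3 - <<'E'
from h import *
import pickle
d,s=pickle.load(open('w1.pkl','rb'))
f=lambda u,v,z:onz(d,u/1.25,v/1.25,z)
A,B=f(318,185,.149),f(314.5,298,.149);print('bar',A,B,np.linalg.norm(A-B),(A+B)/2,np.degrees(np.arctan2(*(B-A)[1::-1])))
A,B=f(263,74,.015),f(379,77,.015);print('base near',A,B,np.linalg.norm(A-B),np.degrees(np.arctan2(*(B-A)[1::-1]))-90)
A,B=f(292,82,.06),f(350,84,.06);print('box near',A,B,np.linalg.norm(A-B))
C,D=f(344,198,.06),f(292,198,.06);print('box far-visible',C,D)
go([.572,.266,.304],[180,0,184.5])
E
```

```text
bar [0.5254 0.2621 0.149 ] [0.6146 0.2662 0.149 ] 0.08929855387036593 [0.57   0.2642 0.149 ] 2.5911146719579583
base near [0.4354 0.199  0.015 ] [0.429  0.3163 0.015 ] 0.11750776941764082 3.1061892721273523
box near [0.4466 0.2323 0.06  ] [0.4442 0.2845 0.06  ] 0.052250444425613086
box far-visible [0.5475 0.2892 0.06  ] [0.5514 0.2381 0.06  ]
t 2.37 xyz cm [ 0.0314  0.281  12.0087] twist [-0.0681 -0.0619 -0.3895]
```

Call:
servo_tool([
  {"xyz":[0,0,3.5],"twist":[0,0,1],"jaw":0},
  {"xyz":[0.1,0,7],"twist":[0,0,1],"jaw":0},
  {"xyz":[0.1,0,9],"twist":[0,0,1],"jaw":0},
  {"xyz":[0.1,0,9],"twist":[0,0,1],"jaw":0},
  {"xyz":[0.1,0,9],"twist":[0,0,1],"jaw":0},
  {"xyz":[0.1,0,9],"twist":[0,0,1],"jaw":0},
])

```text
time_s: 2.87
tool_pos: [0.5723, 0.2632, 0.3368]
tool_rot: [180.0, 0.2, -177.0]
force: [0.8, 0.2, 0.6]
grip_width: 0.0867
grasp_force: 0.0
```

```bash
python3 - <<'E'
from h import *
go([.571,.2645,.304],[180,0,183.2])
E
```

```text
t 2.87 xyz cm [0.1301 0.1396 3.2801] twist [ 0.0067  0.1651 -0.1613]
```

Descend and grip the bar.

Call:
servo_tool([
  {"xyz":[0.1,0.1,1.6],"twist":[0,0,0],"jaw":0},
  {"xyz":[0.1,0.1,3.2],"twist":[0,0,0],"jaw":0},
  {"xyz":[0.1,0.1,3.2],"twist":[0,0,0],"jaw":0.3},
  {"xyz":[0.1,0.1,3.2],"twist":[0,0,0],"jaw":0.6},
  {"xyz":[0.1,0.1,3.2],"twist":[0,0,0],"jaw":1},
  {"xyz":[0.1,0.1,3.2],"twist":[0,0,0],"jaw":1},
  {"xyz":[0.1,0.1,3.2],"twist":[0,0,0],"jaw":1},
  {"xyz":[0.1,0.1,3.2],"twist":[0,0,0],"jaw":1},
  {"xyz":[0.1,0.1,3.2],"twist":[0,0,0],"jaw":1},
  {"xyz":[0.1,0.1,3.2],"twist":[0,0,0],"jaw":1},
], newtons=30)

```text
time_s: 3.7
tool_pos: [0.5706, 0.265, 0.3029]
tool_rot: [180.0, 0.0, -176.8]
force: [-0.1, 0.4, -0.2]
grip_width: 0.0419
grasp_force: 0.0
```

```bash
python3 - <<'E'
from h import *
o=env.get_obs();print({k:o[k] for k in('tool_pos','tool_rot','force','wrist_torque','grip_width','grasp_force','qpos')})
E
```

```text
{'tool_pos': array([0.5706, 0.265 , 0.3029]), 'tool_rot': array([ 179.9998,    0.0126, -176.8416]), 'force': array([-0.1439,  0.3904, -0.2236]), 'wrist_torque': array([ 0.104 , -0.1707,  0.0141]), 'grip_width': 0.04190426791374194, 'grasp_force': 0.0, 'qpos': array([ 11.3438,  27.9242, -50.3121,  92.0568,  22.4563,  70.6863,
        49.9268])}
```

Call:
servo_tool([
  {"xyz":[0,0,0],"twist":[0,0,0],"jaw":1},
  {"xyz":[0,0,0],"twist":[0,0,0],"jaw":1},
  {"xyz":[0,0,0],"twist":[0,0,0],"jaw":1},
  {"xyz":[0,0,0],"twist":[0,0,0],"jaw":1},
  {"xyz":[0,0,0],"twist":[0,0,0],"jaw":1},
  {"xyz":[0,0,0],"twist":[0,0,0],"jaw":1},
  {"xyz":[0,0,0],"twist":[0,0,0],"jaw":1},
])

```text
time_s: 4.28
tool_pos: [0.5706, 0.2642, 0.3026]
tool_rot: [-179.9, -0.0, -176.9]
force: [-1.0, -3.8, 2.5]
grip_width: 0.0171
grasp_force: 30.0
```

Call:
servo_tool([
  {"xyz":[0,0,0],"twist":[0,0,-1],"jaw":1},
  {"xyz":[0,0,0],"twist":[0,0,-2],"jaw":1},
  {"xyz":[0,0,0],"twist":[0,0,-3],"jaw":1},
  {"xyz":[0,0,0],"twist":[0,0,-3],"jaw":1},
])

```text
time_s: 4.62
tool_pos: [0.5707, 0.2642, 0.3026]
tool_rot: [-179.9, -0.0, -173.8]
force: [-2.0, -4.9, 2.0]
grip_width: 0.0172
grasp_force: 30.0
```

```bash
python3 - <<'E'
from h import *
o=env.get_obs();print({k:o[k] for k in('tool_pos','tool_rot','force','wrist_torque','grip_width','grasp_force')})
E
```

```text
{'tool_pos': array([0.5707, 0.2642, 0.3026]), 'tool_rot': array([-179.9176,   -0.0374, -173.7964]), 'force': array([-1.9802, -4.8703,  2.0422]), 'wrist_torque': array([-1.0337,  0.2007, -0.1104]), 'grip_width': 0.017218059174788743, 'grasp_force': 29.99643106944859}
```

Width 17 mm means the tips hold the 18 mm stem rather than the 13 mm bar; raise and regrip on the bar only.

Call:
servo_tool([
  {"xyz":[0,0,0],"twist":[0,0,0],"jaw":0.6},
  {"xyz":[0,0,0],"twist":[0,0,0],"jaw":0.6},
  {"xyz":[0,0,-1],"twist":[0,0,2],"jaw":0.6},
  {"xyz":[0,0,-1],"twist":[0,0,2],"jaw":1},
  {"xyz":[0,0,-1],"twist":[0,0,2],"jaw":1},
  {"xyz":[0,0,-1],"twist":[0,0,2],"jaw":1},
  {"xyz":[0,0,-1],"twist":[0,0,2],"jaw":1},
  {"xyz":[0,0,-1],"twist":[0,0,2],"jaw":1},
  {"xyz":[0,0,-1],"twist":[0,0,2],"jaw":1},
])

```text
time_s: 5.37
tool_pos: [0.5707, 0.2642, 0.3125]
tool_rot: [-179.9, -0.0, -175.9]
force: [-0.7, -4.6, 2.4]
grip_width: 0.0167
grasp_force: 30.0
```

```bash
python3 - <<'E'
from h import *
o=env.get_obs();print({k:o[k] for k in('tool_pos','tool_rot','force','wrist_torque','grip_width','grasp_force')})
E
```

```text
{'tool_pos': array([0.5707, 0.2642, 0.3125]), 'tool_rot': array([-179.9146,   -0.0307, -175.8645]), 'force': array([-0.7407, -4.5615,  2.3851]), 'wrist_torque': array([-0.734 ,  0.053 ,  0.0164]), 'grip_width': 0.016694610673891976, 'grasp_force': 29.99862313270569}
```

Call:
servo_tool([
  {"xyz":[0,0,-0.4],"twist":[0,0,-1],"jaw":1},
  {"xyz":[0,0,-0.4],"twist":[0,0,-3],"jaw":1},
  {"xyz":[0,0,-0.4],"twist":[0,0,-5],"jaw":1},
  {"xyz":[0,0,-0.4],"twist":[0,0,-5],"jaw":1},
])

```text
time_s: 5.7
tool_pos: [0.5709, 0.2638, 0.3128]
tool_rot: [180.0, -0.1, -170.8]
force: [7.2, 1.7, -17.5]
grip_width: 0.0169
grasp_force: 30.0
```

```bash
python3 - <<'E'
from h import *
import pickle
d=snap('wrist');pickle.dump(d,open('w2.pkl','wb'))
cv2.imwrite('pics/w2.png',d['img'][:,:,::-1])
o=env.get_obs();print({k:o[k] for k in('tool_pos','tool_rot','force','wrist_torque','grip_width','grasp_force')})
E
```

```text
{'tool_pos': array([0.5709, 0.2639, 0.3128]), 'tool_rot': array([ 179.9747,   -0.1155, -170.8216]), 'force': array([  5.896 ,   0.8069, -17.9374]), 'wrist_torque': array([ 0.2953, -1.5329, -0.0821]), 'grip_width': 0.017164666410567325, 'grasp_force': 29.996384382247925}
```

View pics/w2.png

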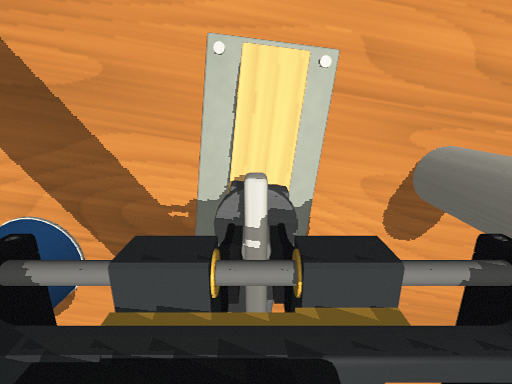

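The bar stays aligned with the jaws and is now about 8° off the base's axis, with only ~0.1 N m. So counter-clockwise is the free way; keep turning.

Call:
servo_tool([
  {"xyz":[0,0,0.4],"twist":[0,0,-5],"jaw":1},
  {"xyz":[0,0,0.4],"twist":[0,0,-11],"jaw":1},
  {"xyz":[0,0,0.4],"twist":[0,0,-17],"jaw":1},
  {"xyz":[0,0,0.4],"twist":[0,0,-23],"jaw":1},
  {"xyz":[0,0,0.4],"twist":[0,0,-29],"jaw":1},
  {"xyz":[0,0,0.4],"twist":[0,0,-35],"jaw":1},
  {"xyz":[0,0,0.4],"twist":[0,0,-41],"jaw":1},
  {"xyz":[0,0,0.4],"twist":[0,0,-42],"jaw":1},
])

```text
time_s: 6.42
tool_pos: [0.571, 0.2638, 0.3125]
tool_rot: [-180.0, -0.1, -128.7]
force: [0.1, -5.6, 2.1]
grip_width: 0.0168
grasp_force: 30.0
```

Call:
servo_tool([
  {"xyz":[0,0,0],"twist":[0,0,-6],"jaw":1},
  {"xyz":[0,0,0],"twist":[0,0,-12],"jaw":1},
  {"xyz":[0,0,0],"twist":[0,0,-18],"jaw":1},
  {"xyz":[0,0,0],"twist":[0,0,-24],"jaw":1},
  {"xyz":[0,0,0],"twist":[0,0,-30],"jaw":1},
  {"xyz":[0,0,0],"twist":[0,0,-36],"jaw":1},
  {"xyz":[0,0,0],"twist":[0,0,-42],"jaw":1},
  {"xyz":[0,0,0],"twist":[0,0,-42],"jaw":1},
  {"xyz":[0,0,0],"twist":[0,0,-42],"jaw":1},
])

```text
time_s: 7.17
tool_pos: [0.5713, 0.2637, 0.3125]
tool_rot: [-180.0, -0.1, -87.1]
force: [0.2, -5.2, 0.9]
grip_width: 0.0169
grasp_force: 30.0
```

```bash
python3 - <<'E'
from h import *
o=env.get_obs();print({k:o[k] for k in('tool_pos','tool_rot','force','wrist_torque','grip_width','grasp_force','qpos')})
E
```

```text
{'tool_pos': array([0.5713, 0.2637, 0.3125]), 'tool_rot': array([-179.9945,   -0.108 ,  -87.0659]), 'force': array([ 0.2463, -5.2267,  0.8903]), 'wrist_torque': array([-1.09  , -0.2392, -0.0337]), 'grip_width': 0.016870840546903236, 'grasp_force': 29.99998927116394, 'qpos': array([ 21.646 ,  36.2839, -68.0485,  91.1459,  34.4822,  76.3496,
       131.8961])}
```

Call:
servo_tool([
  {"xyz":[0,0,0],"twist":[0,0,0],"jaw":0.5},
  {"xyz":[0,0,0],"twist":[0,0,0],"jaw":0},
  {"xyz":[0,0,0],"twist":[0,0,0],"jaw":0},
  {"xyz":[0,0,-3],"twist":[0,0,0],"jaw":0},
  {"xyz":[0,0,-6],"twist":[0,0,7],"jaw":0},
  {"xyz":[0,0,-8],"twist":[0,0,14],"jaw":0},
  {"xyz":[0,0,-8],"twist":[0,0,21],"jaw":0},
  {"xyz":[0,0,-8],"twist":[0,0,28],"jaw":0},
  {"xyz":[0,0,-8],"twist":[0,0,35],"jaw":0},
  {"xyz":[0,0,-8],"twist":[0,0,42],"jaw":0},
])

```text
time_s: 8.0
tool_pos: [0.57, 0.266, 0.3931]
tool_rot: [180.0, 0.1, -129.2]
force: [0.6, 0.7, -0.7]
grip_width: 0.0757
grasp_force: 0.0
```

```bash
python3 - <<'E'
from h import *
go([.490,.2592,.36],[180,0,183.2])
E
```

```text
t 8.0 xyz cm [5.5875 5.7746 3.3025] twist [ 0.0734  0.0671 47.6338]
```

Call:
servo_tool([
  {"xyz":[1,1,0],"twist":[0,0,7],"jaw":0},
  {"xyz":[2,2,0],"twist":[0,0,14],"jaw":0},
  {"xyz":[3,3,1],"twist":[0,0,21],"jaw":0},
  {"xyz":[4,4,2],"twist":[0,0,28],"jaw":0},
  {"xyz":[5,5,3],"twist":[0,0,35],"jaw":0},
  {"xyz":[5.6,5.7,3.3],"twist":[0,0,42],"jaw":0},
  {"xyz":[5.6,5.7,3.3],"twist":[0,0,47.6],"jaw":0},
  {"xyz":[5.6,5.7,3.3],"twist":[0,0,47.6],"jaw":0},
  {"xyz":[5.6,5.7,3.3],"twist":[0,0,47.6],"jaw":0},
])

```text
time_s: 8.75
tool_pos: [0.4907, 0.2578, 0.36]
tool_rot: [180.0, 0.1, -176.2]
force: [-0.3, 0.4, 0.9]
grip_width: 0.0868
grasp_force: 0.0
```

```bash
python3 - <<'E'
from h import *
import pickle
d=snap('wrist');pickle.dump(d,open('w3.pkl','wb'))
cv2.imwrite('pics/w3.png',d['img'][:,:,::-1])
go([.490,.2592,.204],[180,0,183.2])
for p in ([.4455,.2584,.06],[.571,.264,.149],[.4434,.2844,.06],[.4466,.2323,.06]): print(proj(d,p))
E
```

```text
t 8.8 xyz cm [ 0.0992  0.1502 15.5976] twist [0.0385 0.0392 0.533 ]
[259.5853 145.0574]
[257.1055 313.6729]
[285.9439 144.6637]
[233.1922 144.4284]
```

View pics/w3.png

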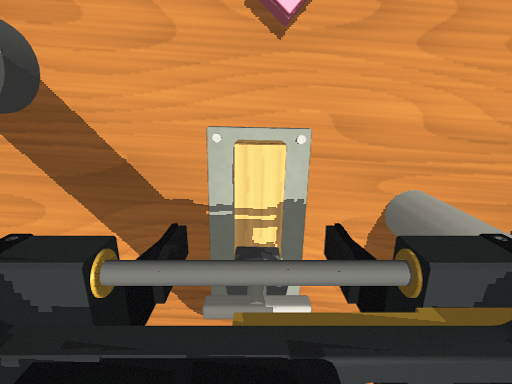

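The handle bar now lies square across the press (203–311, row 305). The box's near end at (259,143) agrees with the prediction. Descend and grip.

Call:
servo_tool([
  {"xyz":[0.1,0.1,3.5],"twist":[0,0,0.5],"jaw":0},
  {"xyz":[0.1,0.1,7],"twist":[0,0,0.5],"jaw":0},
  {"xyz":[0.1,0.1,10.5],"twist":[0,0,0.5],"jaw":0},
  {"xyz":[0.1,0.1,13.5],"twist":[0,0,0.5],"jaw":0},
  {"xyz":[0.1,0.1,15.3],"twist":[0,0,0.5],"jaw":0},
  {"xyz":[0.1,0.1,15.3],"twist":[0,0,0.5],"jaw":0},
  {"xyz":[0.1,0.1,15.3],"twist":[0,0,0.5],"jaw":0.5},
  {"xyz":[0.1,0.1,15.3],"twist":[0,0,0.5],"jaw":0.7},
  {"xyz":[0.1,0.1,15.3],"twist":[0,0,0.5],"jaw":0.7},
  {"xyz":[0.1,0.1,15.3],"twist":[0,0,0.5],"jaw":0.7},
], newtons=20)

```text
time_s: 9.63
tool_pos: [0.4907, 0.2584, 0.2084]
tool_rot: [180.0, 0.2, -176.9]
force: [-0.1, -0.2, -0.7]
grip_width: 0.0685
grasp_force: 0.0
```

Call:
servo_tool([
  {"xyz":[0,0,0],"twist":[0,0,0],"jaw":0.7},
  {"xyz":[0,0,0],"twist":[0,0,0],"jaw":0.7},
  {"xyz":[0,0,0],"twist":[0,0,0],"jaw":0.7},
])

```text
time_s: 9.88
tool_pos: [0.4902, 0.2586, 0.2076]
tool_rot: [179.9, 0.1, -176.9]
force: [-0.9, 2.1, 3.1]
grip_width: 0.0516
grasp_force: 20.0
```

Call:
servo_tool([
  {"xyz":[0.7,0,0],"twist":[0,0,0],"jaw":0.7},
  {"xyz":[1.5,0,0],"twist":[0,0,0],"jaw":0.7},
  {"xyz":[2.7,0,0],"twist":[0,0,0],"jaw":0.7},
  {"xyz":[4,0,0],"twist":[0,0,0],"jaw":0.7},
  {"xyz":[5.3,0,0],"twist":[0,0,0],"jaw":0.7},
  {"xyz":[6.6,0,0],"twist":[0,0,0],"jaw":0.7},
  {"xyz":[7.5,0,0],"twist":[0,0,0],"jaw":0.7},
  {"xyz":[7.5,0,0],"twist":[0,0,0],"jaw":0.7},
])

```text
time_s: 10.55
tool_pos: [0.4133, 0.2543, 0.2073]
tool_rot: [-179.9, 0.0, -176.9]
force: [-2.2, -0.6, 9.1]
grip_width: 0.052
grasp_force: 20.0
```

Call:
servo_tool([
  {"xyz":[0,0,0],"twist":[0,0,0],"jaw":0.3},
  {"xyz":[0,0,0],"twist":[0,0,0],"jaw":0},
  {"xyz":[0,0,0],"twist":[0,0,0],"jaw":0},
  {"xyz":[-1.5,0,0],"twist":[0,0,0],"jaw":0},
  {"xyz":[-3,0,0],"twist":[0,0,0],"jaw":0},
  {"xyz":[-3,0,0],"twist":[0,0,0],"jaw":0},
])

```text
time_s: 11.05
tool_pos: [0.4472, 0.2549, 0.2064]
tool_rot: [180.0, 0.0, -177.1]
force: [0.9, 0.3, 0.6]
grip_width: 0.0826
grasp_force: 0.0
```

```bash
python3 - <<'E'
from h import *
import pickle
d=snap('wrist');b=snap('side');pickle.dump((d,b),open('w4.pkl','wb'))
h=np.zeros((400,800,3),np.uint8)
h[:384,:400]=d['img'][:,56:456]
h[:,400:]=cv2.resize(b['img'][190:300,150:260],(400,400))
cv2.imwrite('pics/w4.png',h[:,:,::-1])
# box near-end detection in column below centre
hsv=cv2.cvtColor(d['img'],cv2.COLOR_RGB2HSV)
print(hsv[0:384:16,258].tolist())
print(env.get_obs()['tool_pos'],onz(d,258,100,.06))
E
```

```text
[[14, 177, 104], [14, 178, 113], [14, 184, 194], [14, 181, 190], [13, 178, 192], [14, 181, 192], [14, 182, 200], [19, 137, 238], [20, 138, 241], [20, 135, 242], [20, 135, 242], [20, 136, 243], [20, 134, 243], [20, 136, 243], [20, 136, 243], [16, 142, 145], [20, 136, 249], [30, 11, 113], [18, 138, 142], [17, 141, 141], [20, 187, 94], [100, 23, 33], [120, 16, 32], [120, 43, 18]]
[0.4446 0.2554 0.2061] [0.3643 0.2515 0.06  ]
```

View pics/w4.png

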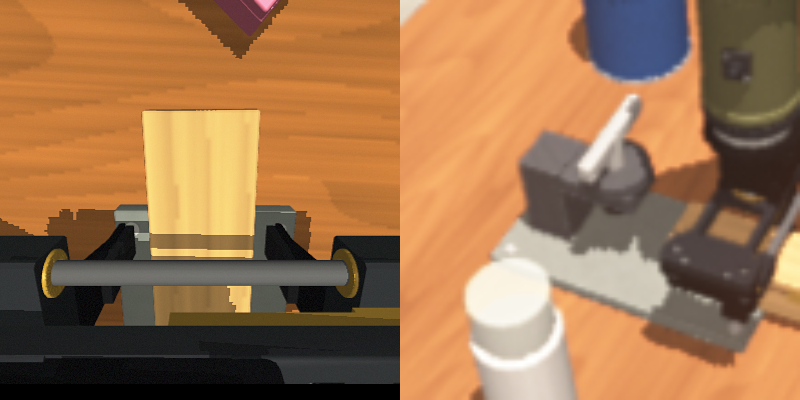

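The box is fully out: its near end is at row 110, about x = 0.37. The jaws stand at its middle, so grip and lift.

Call:
servo_tool([
  {"xyz":[0,0,0],"twist":[0,0,0],"jaw":0.5},
  {"xyz":[0,0,0],"twist":[0,0,0],"jaw":0.7},
  {"xyz":[0,0,0],"twist":[0,0,0],"jaw":0.7},
  {"xyz":[0,0,0],"twist":[0,0,0],"jaw":0.7},
  {"xyz":[0,0,0],"twist":[0,0,0],"jaw":0.7},
  {"xyz":[0,0,0],"twist":[0,0,0],"jaw":0.7},
  {"xyz":[0,0,-1],"twist":[0,0,0],"jaw":0.7},
  {"xyz":[0,0,-3],"twist":[0,0,0],"jaw":0.7},
  {"xyz":[0,0,-6],"twist":[0,0,0],"jaw":0.7},
  {"xyz":[0,0,-9],"twist":[0,0,0],"jaw":0.7},
], newtons=30)

```text
time_s: 11.98
tool_pos: [0.4443, 0.2555, 0.2974]
tool_rot: [-180.0, -0.1, -176.9]
force: [1.4, -0.1, -1.9]
grip_width: 0.0519
grasp_force: 30.0
```

Call:
servo_tool([
  {"xyz":[0,0,-3],"twist":[0,0,0],"jaw":0.7},
  {"xyz":[0,0,-6],"twist":[0,0,0],"jaw":0.7},
  {"xyz":[0,0,-9],"twist":[0,0,0],"jaw":0.7},
  {"xyz":[0,0,-11],"twist":[0,0,0],"jaw":0.7},
  {"xyz":[0,0,-11],"twist":[0,0,0],"jaw":0.7},
])

```text
time_s: 12.4
tool_pos: [0.4455, 0.257, 0.4115]
tool_rot: [179.9, 0.4, -176.9]
force: [0.9, 0.8, -1.0]
grip_width: 0.0516
grasp_force: 30.0
```

```bash
python3 - <<'E'
from h import *
o=env.get_obs();print({k:o[k] for k in('tool_pos','tool_rot','force','wrist_torque','grip_width','grasp_force','qpos')})
go([.50,-.20,.42],[180,0,170])
E
```

```text
{'tool_pos': array([0.4455, 0.257 , 0.4115]), 'tool_rot': array([ 179.9173,    0.4264, -176.9217]), 'force': array([ 0.9083,  0.8375, -0.9588]), 'wrist_torque': array([ 0.1964, -0.1821, -0.0061]), 'grip_width': 0.051608158974470734, 'grasp_force': 29.961866210214794, 'qpos': array([ 25.4403,   6.1801, -61.3738, 100.1095,   5.7402,  76.5806,
        55.9882])}
t 12.4 xyz cm [ -2.9939 -45.9244  -0.8937] twist [ 0.131   0.4151 13.0786]
```

```bash
cat > fit.py <<'E'
from h import *
def face(d,y0,y1,x0,x1,seed,tol=14,k=4):
    im=cv2.resize(cv2.bilateralFilter(d['img'][y0:y1,x0:x1],5,30,3),None,fx=k,fy=k,interpolation=cv2.INTER_CUBIC)
    m=np.zeros((im.shape[0]+2,im.shape[1]+2),np.uint8)
    s=(int((seed[0]-x0+.5)*k),int((seed[1]-y0+.5)*k))
    cv2.floodFill(im.copy(),m,s,0,(tol,)*3,(tol,)*3,cv2.FLOODFILL_FIXED_RANGE|cv2.FLOODFILL_MASK_ONLY|(255<<8))
    m=cv2.morphologyEx(m[1:-1,1:-1],cv2.MORPH_OPEN,np.ones((5,5)));m=cv2.morphologyEx(m,cv2.MORPH_CLOSE,np.ones((9,9)))
    c=max(cv2.findContours(m,cv2.RETR_EXTERNAL,cv2.CHAIN_APPROX_NONE)[0],key=cv2.contourArea)
    p=cv2.approxPolyN(c,4,ensure_convex=True).reshape(-1,2)
    return (p+.5)/k-.5+[x0,y0],cv2.contourArea(c)/k/k
E
python3 - <<'E'
from fit import *
import pickle
a,b=pickle.load(open('ab.pkl','rb'))
for tol in (20,30,40):
    print(tol,*face(a,140,240,85,190,(85+212/3.8,140+165/3.8),tol))
    print(tol,*face(b,130,190,235,325,(235+190/4.2,130+98/4.2),tol))
E
```

```text
20 [[166.375 174.375]
 [129.125 194.875]
 [114.125 188.625]
 [151.875 169.625]] 465.125
20 [[296.875 158.125]
 [291.375 165.125]
 [263.875 147.625]
 [269.125 140.375]] 262.21875
30 [[166.875 174.125]
 [129.375 194.875]
 [113.625 188.625]
 [151.625 169.375]] 481.78125
30 [[297.125 158.125]
 [291.625 165.375]
 [263.875 147.625]
 [268.625 140.125]] 275.78125
40 [[167.125 174.125]
 [129.375 195.125]
 [113.125 188.625]
 [151.375 169.125]] 498.53125
40 [[297.375 157.875]
 [291.625 165.625]
 [263.625 147.375]
 [268.375 139.625]] 287.09375
```

Call:
servo_tool([
  {"xyz":[0,-4,0],"twist":[0,0,2],"jaw":0.7},
  {"xyz":[-0.5,-8,0],"twist":[0,0,4],"jaw":0.7},
  {"xyz":[-1,-12,0],"twist":[0,0,6],"jaw":0.7},
  {"xyz":[-1.5,-16,0],"twist":[0,0,8],"jaw":0.7},
  {"xyz":[-2,-20,0],"twist":[0,0,10],"jaw":0.7},
  {"xyz":[-2.5,-24,0],"twist":[0,0,12],"jaw":0.7},
  {"xyz":[-3,-28,0],"twist":[0,0,14],"jaw":0.7},
  {"xyz":[-3,-32,0],"twist":[0,0,14],"jaw":0.7},
  {"xyz":[-3,-36,0],"twist":[0,0,14],"jaw":0.7},
  {"xyz":[-3,-36,0],"twist":[0,0,14],"jaw":0.7},
])

```text
time_s: 13.23
tool_pos: [0.493, -0.112, 0.4051]
tool_rot: [-179.8, -0.1, 168.3]
force: [-0.6, -1.7, -1.7]
grip_width: 0.052
grasp_force: 30.0
```

```bash
cat > rack.py <<'E'
from h import *
def rack(a,b,A,B):
    "A,B: px of LL,LH,HH,HL top corners; rigid fit of the known 150x52 rectangle"
    P=[];E=[]
    for p,q in zip(A,B):
        x,e=tri(a,p,b,q);P.append(x);E.append(e)
    P=np.array(P);M=np.array([[-75,26,0],[-75,-26,0],[75,-26,0],[75,26,0]])/1000.*[1,-1,1]
    R,r=Ro.align_vectors(P-P.mean(0),M)
    x=R.apply([1,0,0]);y=R.apply([0,1,0])
    print('gap',np.array(E),'sides',np.linalg.norm(np.diff(P[[0,1,2,3,0]],axis=0),axis=1))
    print('mid',P.mean(0),'yaw x',np.degrees(np.arctan2(x[1],x[0])),'pitch',np.degrees(np.arcsin(x[2])),'roll z',np.degrees(np.arcsin(y[2])),'rms',r)
    return P
E
python3 - <<'E'
from rack import *
import pickle
a,b=pickle.load(open('ab.pkl','rb'))
print(rack(a,b,[(151.5,169.2),(167,174.1),(129.4,195),(113.3,188.6)],[(297.3,158),(291.6,165.5),(263.7,147.5),(268.5,139.8)]))
E
```

```text
gap [0.0001 0.0006 0.0014 0.0008] sides [0.0518 0.1403 0.0466 0.1435]
mid [ 0.5546 -0.247   0.102 ] yaw x -11.123877215285985 pitch 12.226109664494931 roll z -6.083161713281215 rms 0.013950030252512055
[[ 0.4853 -0.2579  0.0886]
 [ 0.4887 -0.2063  0.0849]
 [ 0.6224 -0.2391  0.112 ]
 [ 0.6222 -0.2846  0.1223]]
```

```bash
cat >> h.py <<'E'
def deckR(yaw,p=15.):
    D=(Ro.from_euler('z',yaw,degrees=True)*Ro.from_euler('y',-p,degrees=True)).as_matrix()
    return D, Ro.from_matrix(np.c_[-D[:,0],D[:,1],-D[:,2]])
E
python3 - <<'E'
from h import *
D,R=deckR(-11.5);mid=np.array([.5546,-.247,.102])
go(mid+D@[.02,0,.251],R=R)
E
```

```text
t 13.23 xyz cm [ -4.2073 -11.9661   5.5848] twist [ -0.2316 -15.1141  -0.1282]
```

Call:
servo_tool([
  {"xyz":[-1,-3,0],"twist":[0,-4,0],"jaw":0.7},
  {"xyz":[-2,-6,0],"twist":[0,-8,0],"jaw":0.7},
  {"xyz":[-3.5,-9,0],"twist":[0,-12,0],"jaw":0.7},
  {"xyz":[-4.2,-12,1],"twist":[0,-15,0],"jaw":0.7},
  {"xyz":[-4.2,-12,3],"twist":[0,-15,0],"jaw":0.7},
  {"xyz":[-4.2,-12,5],"twist":[0,-15,0],"jaw":0.7},
  {"xyz":[-4.2,-12,5.6],"twist":[0,-15,0],"jaw":0.7},
  {"xyz":[-4.2,-12,5.6],"twist":[0,-15,0],"jaw":0.7},
  {"xyz":[-4.2,-12,5.6],"twist":[0,-15,0],"jaw":0.7},
])

```text
time_s: 13.98
tool_pos: [0.5128, -0.2273, 0.3507]
tool_rot: [180.0, 15.0, 169.1]
force: [0.4, 0.1, -1.3]
grip_width: 0.0519
grasp_force: 30.0
```

```bash
python3 - <<'E'
from h import *
import pickle
a=snap('scene');b=snap('side');pickle.dump((a,b),open('ab2.pkl','wb'))
D,R=deckR(-11.5);mid=np.array([.5546,-.247,.102])
go(mid+D@[0,0,.191],R=R)
o=env.get_obs();print(o['qpos'],o['grip_width'])
h=np.zeros((420,800,3),np.uint8)
h[:400,:400]=cv2.resize(a['img'][110:230,80:200],(400,400),interpolation=cv2.INTER_CUBIC)
h[:400,400:]=cv2.resize(b['img'][90:200,220:330],(400,400),interpolation=cv2.INTER_CUBIC)
cv2.imwrite('pics/p1.png',h[:,:,::-1])
E
```

```text
t 14.08 xyz cm [ 2.2108 -1.0706  6.1926] twist [0.1223 0.1085 0.6098]
[ 55.7699   6.2921 -35.4686 105.6542   1.3226  54.3198  99.4366] 0.05175299560294893
```

View pics/p1.png

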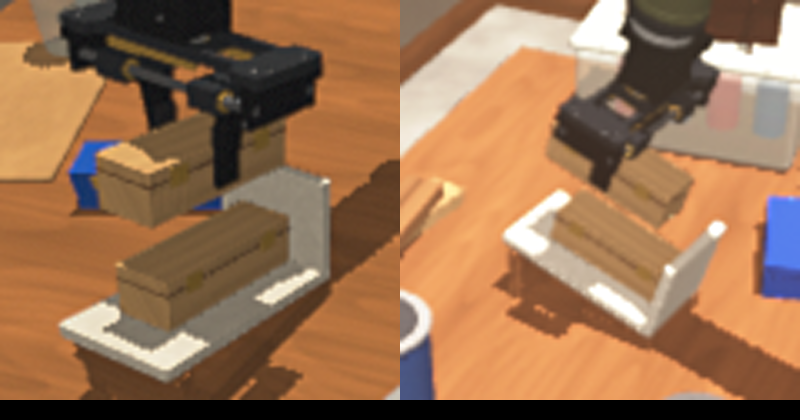

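The held box is above the lower one and parallel to it. In the scene half its high-end bottom corners are at (100,212) and (153,226), and the lower box's top corners are at (117,265) and (167,288).

```bash
python3 - <<'E'
from h import *
import pickle
a,b=pickle.load(open('ab2.pkl','rb'))
o=env.get_obs();T=Ro.from_euler('xyz',o['tool_rot'],degrees=True).as_matrix();p=o['tool_pos']
D,_=deckR(-11.5);mid=np.array([.5546,-.247,.102])
ca=lambda X:(proj(a,X)-[80,110])*3.3333
cb=lambda X:(proj(b,X)-[220,90])*3.636+[400,0]
for n,sx,sy in(('HH',1,1),('HL',1,-1),('LH',-1,1),('LL',-1,-1)):
    for lab,X in(('heldbot',p+T@[-.075*sx,.026*sy,.191]),('heldtop',p+T@[-.075*sx,.026*sy,.146]),('lowtop',mid+D@[.075*sx,.026*sy,0]),('lowbot',mid+D@[.075*sx,.026*sy,-.045])):
        print(n,lab,ca(X).round(0),cb(X).round(0))
E
```

```text
HH heldbot [145. 226.] [540. 151.]
HH heldtop [142. 169.] [549. 117.]
HH lowtop [160. 283.] [551. 201.]
HH lowbot [163. 333.] [543. 231.]
HL heldbot [ 93. 204.] [569. 131.]
HL heldtop [ 88. 148.] [578.  98.]
HL lowtop [110. 261.] [579. 181.]
HL lowbot [114. 310.] [570. 211.]
LH heldbot [282. 162.] [654. 226.]
LH heldtop [282. 110.] [666. 194.]
LH lowtop [290. 216.] [661. 276.]
LH lowbot [290. 262.] [649. 305.]
LL heldbot [233. 144.] [681. 204.]
LL heldtop [232.  93.] [693. 172.]
LL lowtop [243. 198.] [687. 253.]
LL lowbot [244. 243.] [675. 282.]
```

Prediction and observation share the same ~7 px offset for both boxes in the scene view, so the relative estimate holds. Approach to 15 mm above, 10 mm up-slope of contact.

Call:
servo_tool([
  {"xyz":[0.3,-0.4,0.5],"twist":[0,0,0.5],"jaw":0.7},
  {"xyz":[0.8,-0.8,1.5],"twist":[0,0,0.5],"jaw":0.7},
  {"xyz":[1.1,-1.1,2.5],"twist":[0,0,0.5],"jaw":0.7},
  {"xyz":[1.1,-1.1,3.5],"twist":[0,0,0.5],"jaw":0.7},
  {"xyz":[1.1,-1.1,4.3],"twist":[0,0,0.5],"jaw":0.7},
  {"xyz":[1.1,-1.1,4.6],"twist":[0,0,0.5],"jaw":0.7},
  {"xyz":[1.1,-1.1,4.6],"twist":[0,0,0.5],"jaw":0.7},
  {"xyz":[1.1,-1.1,4.6],"twist":[0,0,0.5],"jaw":0.7},
])

```text
time_s: 14.75
tool_pos: [0.5121, -0.2389, 0.3033]
tool_rot: [179.8, 15.0, 168.6]
force: [0.4, -0.2, -0.9]
grip_width: 0.0517
grasp_force: 30.0
```

```bash
python3 - <<'E'
from h import *
import pickle
a=snap('scene');b=snap('side');pickle.dump((a,b),open('ab3.pkl','wb'))
D,R=deckR(-11.5);mid=np.array([.5546,-.247,.102])
go(mid+D@[0,0,.191],R=R); print(env.get_obs()['force'])
h=np.zeros((500,800,3),np.uint8)
h[:500,:500]=cv2.resize(a['img'][135:225,95:185],(500,500),interpolation=cv2.INTER_CUBIC)
h[:300,500:]=cv2.resize(b['img'][115:195,245:325],(300,300),interpolation=cv2.INTER_CUBIC)
cv2.imwrite('pics/p2.png',h[:,:,::-1])
E
```

```text
t 14.85 xyz cm [1.0585 0.0601 1.5219] twist [0.1359 0.0484 0.0673]
[-0.7673  0.1142 -1.3504]
```

View pics/p2.png

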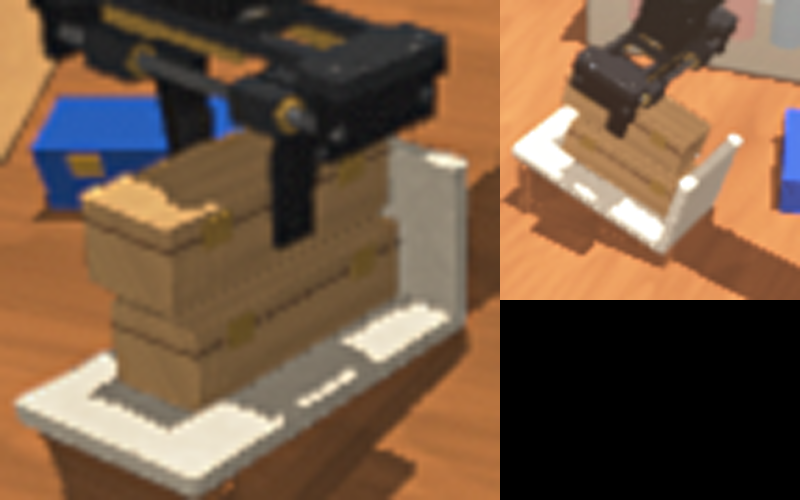

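```bash
python3 - <<'E'
from h import *
import pickle
a,b=pickle.load(open('ab3.pkl','rb'))
for r in (181,183,196,200,202):
    print(r,[tuple(int(v) for v in a['img'][r,c]) for c in range(108,136)])
o=env.get_obs();T=Ro.from_euler('xyz',o['tool_rot'],degrees=True).as_matrix();p=o['tool_pos']
D,_=deckR(-11.5);mid=np.array([.5546,-.247,.102])
for sy in(1,-1):
  print(sy,'held',proj(a,p+T@[-.075,.026*sy,.191]),proj(a,p+T@[-.075,.026*sy,.146]),'low',proj(a,mid+D@[.075,.026*sy,0]),proj(a,mid+D@[.075,.026*sy,-.045]))
E
```

```text
181 [(165, 104, 58), (160, 101, 56), (139, 95, 57), (139, 107, 68), (138, 106, 68), (136, 105, 67), (138, 106, 68), (136, 104, 65), (135, 103, 66), (135, 103, 65), (132, 101, 65), (131, 100, 64), (134, 102, 66), (135, 103, 66), (137, 105, 67), (138, 106, 68), (133, 102, 66), (121, 92, 59), (110, 84, 54), (109, 83, 54), (113, 87, 56), (118, 90, 58), (116, 90, 58), (116, 90, 59), (115, 88, 57), (117, 89, 58), (118, 90, 58), (113, 85, 56)]
183 [(164, 103, 59), (164, 103, 58), (157, 103, 60), (134, 103, 66), (140, 108, 68), (138, 106, 67), (138, 105, 68), (137, 105, 67), (136, 103, 67), (135, 104, 65), (137, 105, 68), (132, 101, 64), (130, 100, 64), (132, 101, 64), (134, 102, 65), (136, 104, 66), (139, 106, 68), (137, 105, 68), (118, 90, 58), (113, 88, 56), (115, 89, 57), (118, 91, 59), (114, 88, 57), (116, 88, 59), (113, 87, 57), (111, 86, 56), (113, 86, 56), (109, 84, 56)]
196 [(185, 116, 64), (186, 117, 65), (185, 116, 64), (186, 116, 61), (186, 117, 61), (188, 116, 61), (180, 113, 60), (150, 103, 60), (137, 105, 67), (139, 107, 69), (138, 106, 67), (135, 103, 66), (133, 102, 65), (11
[... 614 characters left out ...]
), (113, 88, 57), (118, 91, 59), (115, 88, 58), (113, 87, 57)]
202 [(238, 232, 206), (238, 230, 206), (237, 228, 206), (237, 228, 206), (238, 228, 205), (239, 230, 207), (242, 232, 206), (223, 203, 176), (135, 108, 77), (134, 100, 61), (139, 106, 66), (138, 106, 67), (139, 105, 67), (137, 105, 67), (136, 105, 68), (137, 105, 67), (134, 102, 66), (131, 99, 64), (131, 102, 64), (133, 102, 64), (136, 104, 67), (137, 104, 66), (137, 105, 67), (118, 91, 59), (113, 87, 57), (117, 88, 56), (112, 86, 56), (112, 87, 56)]
1 held [124.444  191.2218] [123.4769 175.1858] low [127.9513 194.8893] [128.7584 209.8198]
-1 held [109.4066 184.7148] [108.1025 168.8765] low [113.1079 188.3642] [114.2313 203.1331]
```

Edge profiles: the held and lower boxes share the same camera bias (+1.4 vs +1.6 px), so sideways alignment is within 1 mm. Lower to just above contact, then feel for the stop.

Call:
servo_tool([
  {"xyz":[0,0,0.5],"twist":[0,0,0],"jaw":0.7},
  {"xyz":[0,0.1,1.0],"twist":[0,0,0],"jaw":0.7},
  {"xyz":[0,0.1,1.0],"twist":[0,0,0],"jaw":0.7},
  {"xyz":[0.5,0.1,1.0],"twist":[0,0,0],"jaw":0.7},
  {"xyz":[0.8,0.1,1.0],"twist":[0,0,0],"jaw":0.7},
  {"xyz":[0.8,0.1,1.0],"twist":[0,0,0],"jaw":0.7},
  {"xyz":[0.8,0.1,1.0],"twist":[0,0,0],"jaw":0.7},
])

```text
time_s: 15.43
tool_pos: [0.5067, -0.2372, 0.2918]
tool_rot: [179.9, 15.0, 168.5]
force: [0.7, -0.6, -1.6]
grip_width: 0.0518
grasp_force: 30.0
```

Call:
servo_tool([
  {"xyz":[0.1,0,0],"twist":[0,0,0],"jaw":0.7},
  {"xyz":[0.2,0,0],"twist":[0,0,0],"jaw":0.7},
  {"xyz":[0.3,0,0],"twist":[0,0,0],"jaw":0.7},
  {"xyz":[0.3,0,0],"twist":[0,0,0],"jaw":0.7},
])

```text
time_s: 15.77
tool_pos: [0.504, -0.2365, 0.2909]
tool_rot: [179.9, 15.0, 168.5]
force: [0.4, -0.2, -2.0]
grip_width: 0.0521
grasp_force: 30.0
```

Call:
servo_tool([
  {"xyz":[0.1,0,0],"twist":[0,0,0],"jaw":0.7},
  {"xyz":[0.2,0,0],"twist":[0,0,0],"jaw":0.7},
  {"xyz":[0.2,0,0],"twist":[0,0,0],"jaw":0.7},
])

```text
time_s: 16.02
tool_pos: [0.502, -0.2361, 0.2903]
tool_rot: [179.9, 15.0, 168.5]
force: [0.1, 0.2, -2.2]
grip_width: 0.0517
grasp_force: 30.0
```

Call:
servo_tool([
  {"xyz":[0.1,0,0],"twist":[0,0,0],"jaw":0.7},
  {"xyz":[0.2,0,0],"twist":[0,0,0],"jaw":0.7},
  {"xyz":[0.2,0,0],"twist":[0,0,0],"jaw":0.7},
])

```text
time_s: 16.27
tool_pos: [0.5008, -0.2358, 0.2904]
tool_rot: [179.9, 15.1, 168.6]
force: [2.9, -0.4, -2.0]
grip_width: 0.0519
grasp_force: 30.0
```

Call:
servo_tool([
  {"xyz":[0,0,0.1],"twist":[0,0,0],"jaw":0.7},
  {"xyz":[0,0,0.2],"twist":[0,0,0],"jaw":0.7},
  {"xyz":[0,0,0.3],"twist":[0,0,0],"jaw":0.7},
  {"xyz":[0,0,0.3],"twist":[0,0,0],"jaw":0.7},
])

```text
time_s: 16.6
tool_pos: [0.5017, -0.236, 0.2875]
tool_rot: [179.9, 15.1, 168.6]
force: [3.2, 0.1, 0.9]
grip_width: 0.0515
grasp_force: 30.0
```

Call:
servo_tool([
  {"xyz":[0,0,0.1],"twist":[0,0,0],"jaw":0.7},
  {"xyz":[0,0,0.2],"twist":[0,0,0],"jaw":0.7},
  {"xyz":[0,0,0.2],"twist":[0,0,0],"jaw":0.7},
])

```text
time_s: 16.85
tool_pos: [0.5021, -0.2361, 0.2855]
tool_rot: [179.9, 15.1, 168.6]
force: [4.8, 0.2, 0.8]
grip_width: 0.0519
grasp_force: 30.0
```

Call:
servo_tool([
  {"xyz":[0,0,0.1],"twist":[0,0,0],"jaw":0.7},
  {"xyz":[0,0,0.2],"twist":[0,0,0],"jaw":0.7},
  {"xyz":[0,0,0.2],"twist":[0,0,0],"jaw":0.7},
])

```text
time_s: 17.1
tool_pos: [0.5025, -0.2361, 0.2845]
tool_rot: [179.9, 15.1, 168.6]
force: [-0.7, 0.1, 9.9]
grip_width: 0.0519
grasp_force: 30.0
```

Call:
servo_tool([
  {"xyz":[0,0,0.1],"twist":[0,0,0],"jaw":0.7},
  {"xyz":[0,0,0.15],"twist":[0,0,0],"jaw":0.7},
  {"xyz":[0,0,0.15],"twist":[0,0,0],"jaw":0.7},
])

```text
time_s: 17.35
tool_pos: [0.5028, -0.2361, 0.2844]
tool_rot: [180.0, 15.0, 168.6]
force: [-8.8, 3.9, 21.2]
grip_width: 0.0517
grasp_force: 30.0
```

Call:
servo_tool([
  {"xyz":[0.1,0,-0.2],"twist":[0,0,0],"jaw":0.7},
  {"xyz":[0.2,0,-0.2],"twist":[0,0,0],"jaw":0.7},
  {"xyz":[0.2,0,-0.2],"twist":[0,0,0],"jaw":0.7},
], newtons=10)

```text
time_s: 17.6
tool_pos: [0.5016, -0.2359, 0.2844]
tool_rot: [179.9, 15.3, 168.6]
force: [8.8, -1.6, 1.3]
grip_width: 0.0519
grasp_force: 10.0
```

```bash
python3 - <<'E'
from h import *
D,R=deckR(-11.5);mid=np.array([.5546,-.247,.102])
go(mid+D@[0,0,.191],R=R); print(env.get_obs()['force'])
E
```

```text
t 17.6 xyz cm [-0.5112 -0.0303 -0.0752] twist [0.0921 0.3476 0.0849]
[ 8.814  -1.6199  1.3205]
```

Seated on the lower box and against the stop (about 9 N). Let go and back off along the deck normal.

Call:
servo_tool([
  {"xyz":[0,0,0],"twist":[0,0,0],"jaw":0.35},
  {"xyz":[0,0,0],"twist":[0,0,0],"jaw":0.2},
  {"xyz":[0,0,0],"twist":[0,0,0],"jaw":0},
  {"xyz":[0,0,0],"twist":[0,0,0],"jaw":0},
  {"xyz":[0,0,0],"twist":[0,0,0],"jaw":0},
  {"xyz":[0,0,-1],"twist":[0,0,0],"jaw":0},
  {"xyz":[0,0,-3],"twist":[0,0,0],"jaw":0},
  {"xyz":[0,0,-6],"twist":[0,0,0],"jaw":0},
  {"xyz":[0,0,-10],"twist":[0,0,0],"jaw":0},
  {"xyz":[0,0,-14],"twist":[0,0,0],"jaw":0},
])

```text
time_s: 18.43
tool_pos: [0.4637, -0.2281, 0.4197]
tool_rot: [179.8, 14.9, 168.6]
force: [-0.8, -1.9, 0.5]
grip_width: 0.0869
grasp_force: 0.0
```

Call:
servo_tool([
  {"xyz":[1,4,-2],"twist":[0,0,0],"jaw":0},
  {"xyz":[2,8,-4],"twist":[0,0,0],"jaw":0},
  {"xyz":[3,12,-4],"twist":[0,0,0],"jaw":0},
  {"xyz":[3,16,-4],"twist":[0,0,0],"jaw":0},
  {"xyz":[3,20,-4],"twist":[0,0,0],"jaw":0},
  {"xyz":[3,20,-4],"twist":[0,0,0],"jaw":0},
])

```text
time_s: 18.93
tool_pos: [0.4661, -0.0158, 0.4511]
tool_rot: [179.9, 15.1, 169.2]
force: [0.3, 1.6, 0.3]
grip_width: 0.0874
grasp_force: 0.0
```

```bash
python3 - <<'E'
from h import *
import pickle
a=snap('scene');b=snap('side');o=env.get_obs();print(o['tool_pos'],o['force'],o['time_s'])
h=np.zeros((600,800,3),np.uint8)
h[:450,:450]=cv2.resize(a['img'][135:225,95:185],(450,450),interpolation=cv2.INTER_CUBIC)
h[:350,450:]=cv2.resize(b['img'][110:195,240:325],(350,350),interpolation=cv2.INTER_CUBIC)
h[350:,450:783]=cv2.resize(a['img'],(333,250),interpolation=cv2.INTER_AREA)
cv2.imwrite('pics/end.png',h[:,:,::-1])
E
```

```text
[ 0.4655 -0.0223  0.4505] [ 0.4552 -0.3235  0.0362] 19.0333
```

View pics/end.png

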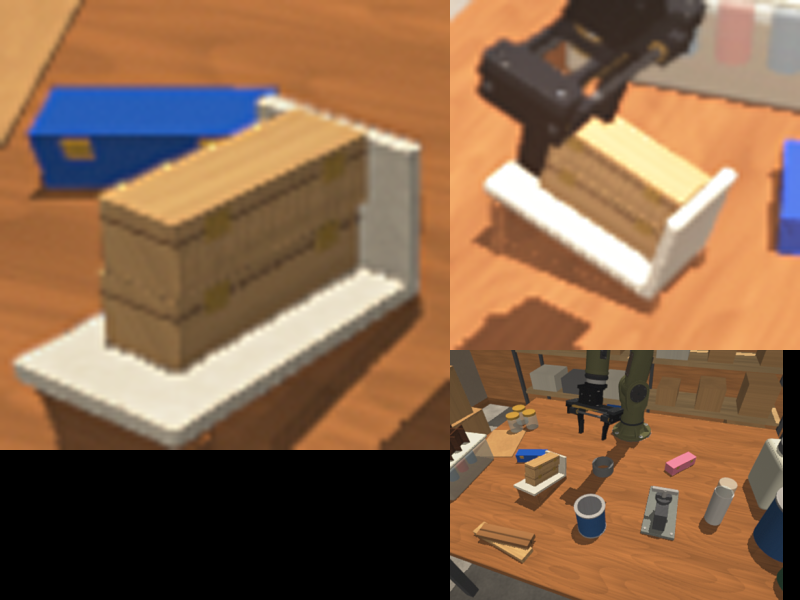

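The stack is square and flush: upper end at (105–180, 240), lower end directly under it at (107–182, 330), both against the stop. The handle is turned, the bystanders are in place and the gripper is clear.

```bash
python3 -c "
from cell import env
print(env.sign_off())"
```

```text
the job is handed in; nothing more can be done
None
```

The job is handed in: the screw's free way was counter-clockwise, I turned it about a quarter turn, and the box is stacked squarely on the lower one against the stop, with the gripper clear and the cans and tape roll untouched (about 19 s used).

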